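# Drop the bottle caps from the trap-bottom hopper and latch it

### The arm

A 6-joint arm with a two-finger parallel gripper is mounted at the origin on the work surface. World frame = base frame: x ahead of the robot, y to its left, z up, the work surface at z = 0. Lengths are in m, angles in rad, forces in N, time in s.
With the tool pointing down it reaches from about 0.275 to 0.875 m from the base axis. Payload 12.5 kg.
Tool frame: the origin (TCP) lies on the centre line of the jaws, within the pads' length; the fingertips stand r.finger_overhang ahead of it and the grasp point (between the pads) lies 3 mm ahead of it (r.finger_overhang is the distance from the TCP to the fingertips, in m); z points along the fingers, y is the line along which they close (so a half turn about z gives the same grasp; the last joint's range is limited). The gripper opens to 85 mm and grips with 20 to 120 N. Pads are 22 mm wide; open, the fingers measure 114 mm over their backs; the gripper's body (76 mm by 85 mm) begins 54 mm behind the grasp point. The pads swing forward as they close: fully open they stand 13 mm farther back than shut.
Start: joints at [1.057, 0.351, 1.652, -0, 1.139, -0.085], TCP at [0.229, 0.5, 0.253] pointing down, gripper open.
Joint ranges: [-2.75, 2.75], [-0.79, 2.1], [0.01, 2.65], [-1.57, 4.71], [0.07, 3.14], [-2.87, 2.87]. Speed limits (rad/s): [2.22, 2.22, 2.79, 3.14, 3.14, 3.14].

### API

Orientations are given as a unit quaternion [x, y, z, w].
In Python, from cell import r, optics gives the robot as it stands. The module is installed in compiled form; this text tells all that it offers. Calls block until the motion is done:
- r.move_to(position, orientation): joint-space move of the TCP to a pose.
- r.move_linear(position, rot=None, vel=0.15): straight line of the TCP; rot=None keeps the orientation; vel is the mean speed in m/s.
- r.set_joints(angles): joint-space move.
- r.set_gripper(opening, squeeze=None): opening from 0.0 (shut) to 1.0 (fully open); squeeze is the grip in N (None keeps the last); returns when the fingers have stopped.
- r.sleep(seconds).
- r.inverse_kinematics(position, orientation): joint angles nearest the present ones, or None.
- optics.get_image(name): name is "scene" or "top"; returns a dict with "pixels" (384x512x3 uint8, red, green, blue), "depth" (384x512 float32, m along the optical axis (not along the pixel's ray), 0 where there is no reading), "fx", "fy", "cx", "cy" (pixels), "camera_from_world" (4x4, takes a point from world to camera coordinates). Camera axes: x right, y down, z forward; pixel columns grow to the right and rows downward; lengths in m; the calibration is good to about 2 mm. A picture is of the moment at which its call begins.
A pose or a line that the arm cannot do raises r.PlanningError and nothing moves.
- r.hand_in(): hands the job in; it is judged then, once.
Readings, each from a call of its own:
- r.current_t(): time.
- r.current_q(): joint angles.
- r.current_qvel(): joint speeds.
- r.current_effort(): joint torques, N m.
- r.current_tool_pos(): TCP position.
- r.current_ee_rot(): TCP orientation.
- r.current_contact_force(): force on the tool from outside, world axes, zero at the start.
- r.current_torque(): the same for the moment, N m.
- r.current_opening(): opening from 0.0 (shut) to 1.0 (fully open).
- r.current_finger_force(): force on a finger pad.
Only numpy, scipy, OpenCV 4.12 (cv2) and the standard library are available. Lean on these libraries where they do the work, as an engineer would, in place of code of your own. Each camera call takes 0.05 s, during which the arm holds its last target. There are 200 camera calls.

### The job

Empty the hopper with the blue handles: swing its trap-door bottom open with the lever so that both orange bottle caps drop into the tray beneath, then swing the trap door fully shut again and turn the blue latch handle fully home. Leave the green-handled hopper latched as it is.

Things in the scene. Friction and masses are not known exactly. Their poses are not given: they have to be found in the camera images.
- blue_hopper: Hopper fixed to the table: clear square bin, 104 x 104 mm outside, open on top (blue rim, 247 mm up), on four posts; its bottom, 165 mm up, is an aluminium trap door. Origin: on the table under the bin's centre, z up, x roughly away from the robot. Latch on its -x side, door hinge under the +x wall, lever on the +y side. A twin with green rim, handles and white caps stands left or right of it.
- blue_gate (a joint): Trap-door angle, rad: 0 shut, 1.13 open (stops at both). Hinge along y at hopper x +50, z 165 mm; the free -x edge drops. Stiff: stays where left; 2 N at the lever's bar moves it. The 110 mm lever swings in plane y = +105 mm: shut it leans 25 deg to +x (bar at x +96), open 40 deg to -x (bar at x -20). Push the bar to -x to open, to +x to shut. Caps slide off when well open.
- blue_bar (a point): Middle of the blue bar on the lever's end: 18 mm thick, 50 mm long along the hopper's y; its height is 265 mm when shut, 275 mm at mid-swing, 249 mm when open. Free space above it and on both its x sides.
- blue_latch (a joint): Latch angle, rad: 0 to 0.15 off (as it starts), 1.22 fully home at its stop. Vertical shaft at hopper x -68, y 0 mm; turns counter-clockwise seen from above to latch. 1.5 N at the pin moves it; it stays where left. At its foot a tongue turns in under the shut door's free edge, 3 mm below it, and then blocks the door; it must not be turned in while the door is open.
- blue_pin (a point): Middle (275 mm above the table) of the upright blue pin on the latch's handle: 14 mm thick, free from 257 to 291 mm, 42 mm from the shaft. In the hopper's frame it goes from x -102, y +24 mm (latch 0) by x -110, y 0 to x -102, y -24 mm (home). Free space around it on the outer side.
- orange_cap1: Orange bottle screw cap, 46 mm across, 25 mm high, about 25 g, lying in the blue-rimmed hopper on its trap door. Origin: centre of its open underside.
- orange_cap2: The second, equal orange cap in the same hopper.
- blue_tray: Blue open tray fixed on the table under the hopper, 170 (x) x 112 (y) x 45 mm high, wall 4 mm. Origin: centre of its underside; axes as the hopper's.
- green_latch (a joint): Latch angle of the green-handled hopper, which is built like the blue one: starts home at about 1.2 and is to stay so.

How it is judged:
By the outcome, as a careful person would: the job done as asked, in the order asked, and still so for the second after the job is handed in, with the robot touching nothing.
It also fails if it takes over 42 s, if anything falls off the work surface, if the arm or the gripper's body presses on something with over 40 N, if the wrist force passes 120 N, or if a joint passes its speed limit or range.

## Working session

There is one attempt and no reset: what is moved stays moved. The work goes in short steps, each a Python script; the robot and the scene stay as the last script left them, time stands still between calls to the robot, and variables do not carry over. Pictures are saved under pics/ and viewed, at most 10 in all, crops included, and the job is handed in when it is done.

```bash
mkdir -p pics
cat > h.py <<'E'
import numpy as np, cv2
from cell import r, optics
def shot(n,save=None):
    d=optics.get_image(n)
    if save: cv2.imwrite('pics/'+save+'.png',d['pixels'][:,:,::-1])
    return d
def world(d,u,v,z):  # pixel + depth -> world
    T=np.linalg.inv(d['camera_from_world'])
    p=np.stack([(u-d['cx'])/d['fx']*z,(v-d['cy'])/d['fy']*z,z,np.ones_like(z)],-1)
    return (p@T.T)[...,:3]
def cloud(d):
    v,u=np.mgrid[:384,:512].astype(float)
    return world(d,u,v,d['depth'].astype(float))
E
python3 - <<'E'
from h import *
a=shot('scene','s0');b=shot('top','t0')
np.savez('d0.npz',s=cloud(a),t=cloud(b),sp=a['pixels'],tp=b['pixels'])
for d in (a,b): print(np.linalg.inv(d['camera_from_world'])[:3].round(3),d['fx'])
print(r.current_t(),r.finger_overhang)
E
```

```text
[[ 0.041  0.597 -0.801  1.243]
 [ 0.999 -0.032  0.028 -0.036]
 [-0.009 -0.802 -0.597  0.689]] 400.96570958260475
[[-0.087 -0.976  0.2    0.386]
 [-0.996  0.085 -0.017 -0.009]
 [-0.    -0.201 -0.98   1.019]] 491.1231734705174
0.1 0.022
```

View pics/s0.png

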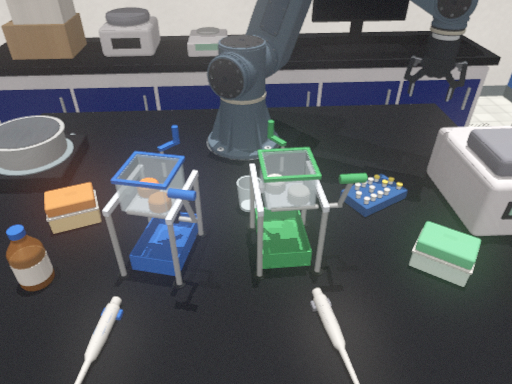

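View pics/t0.png

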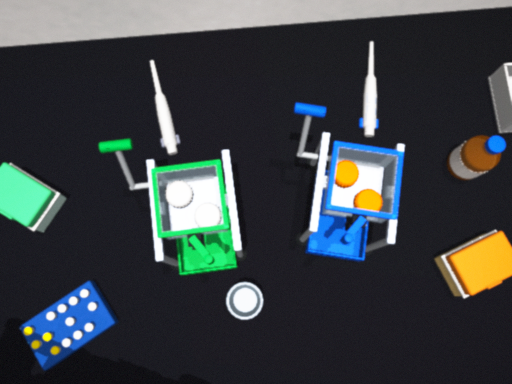

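Run:
```python
import numpy as np,cv2
f=np.load('d0.npz')
for p,c in (('sp','s'),('tp','t')):
    h=cv2.cvtColor(f[p],cv2.COLOR_RGB2HSV);P=f[c]
    m=cv2.inRange(h,(100,110,50),(125,255,255))
    m[(P[...,2]<.2)|(P[...,2]>.32)]=0
    n,l,s,ce=cv2.connectedComponentsWithStats(m)
    for i in range(1,n):
        if s[i,4]>15:
            q=P[l==i]; print(c,s[i],ce[i].round(1),np.median(q,0).round(3),q.min(0).round(3),q.max(0).round(3))
```

```text
s [157 125  22  26 212] [170.6 139.5] [ 0.459 -0.168  0.257] [ 0.445 -0.2    0.248] [ 0.488 -0.156  0.291]
s [111 151  74  38 653] [147.8 172. ] [ 0.575 -0.208  0.246] [ 0.473 -0.277  0.229] [ 0.616 -0.141  0.249]
s [168 188  28  13 254] [181.6 193.8] [ 0.672 -0.128  0.269] [ 0.656 -0.154  0.259] [ 0.68  -0.106  0.274]
t [294 102  32  16 342] [309.8 109.6] [ 0.663 -0.128  0.271] [ 0.651 -0.153  0.259] [ 0.679 -0.103  0.276]
t [ 325  141   79  104 1734] [363.2 189.5] [ 0.519 -0.192  0.246] [ 0.444 -0.275  0.204] [ 0.615 -0.138  0.292]
```

The scene view shows the blue hopper on the left, with its rim at (150,170), bar at (182,194) and pin at (175,133). The green twin is to its right. The top view shows the blue rim at (365,180), bar at (310,110), latch handle at (355,230) and both orange caps at (345,173) and (368,201). Next I'll fit the hopper pose from the rim points.

Run:
```python
import numpy as np,cv2
f=np.load('d0.npz')
A=[];pin=[]
for p,c in (('sp','s'),('tp','t')):
    h=cv2.cvtColor(f[p],cv2.COLOR_RGB2HSV);P=f[c]
    m=cv2.inRange(h,(100,110,50),(125,255,255))>0
    box=(P[...,0]>.4)&(P[...,0]<.64)&(P[...,1]<-.1)&(P[...,1]>-.32)
    q=P[m&box&(abs(P[...,2]-.247)<.004)&(P[...,0]>.485)]
    rc=cv2.minAreaRect(q[:,:2].astype(np.float32)); print(c,rc,len(q)); A.append(q)
    q=P[m&box&(P[...,2]>.262)&(P[...,2]<.30)]; print('pin',len(q),q.mean(0).round(4),q.min(0).round(3),q.max(0).round(3))
    g=P[m&(P[...,0]>.64)&(P[...,2]>.255)&(P[...,2]<.29)]
    rc=cv2.minAreaRect(g[:,:2].astype(np.float32)); print('bar',rc)
    t=P[m&(P[...,0]>.40)&(P[...,0]<.7)&(P[...,1]<-.1)&(abs(P[...,2]-.045)<.004)]
    print('tray',cv2.minAreaRect(t[:,:2].astype(np.float32)),len(t))
```

```text
s ((0.5471814274787903, -0.21008260548114777), (0.1155703067779541, 0.11705367267131805), 76.03245544433594) 542
pin 85 [ 0.4559 -0.1626  0.2784] [ 0.445 -0.17   0.262] [ 0.46  -0.156  0.291]
bar ((0.6682357788085938, -0.1306765079498291), (0.04910249635577202, 0.016517573967576027), 77.13114166259766)
tray ((0.5245227217674255, -0.20488910377025604), (0.11261582374572754, 0.17217378318309784), 76.22012329101562) 247
t ((0.5441065430641174, -0.20652292668819427), (0.11470344662666321, 0.11951390653848648), 75.826416015625) 1230
pin 101 [ 0.4503 -0.1584  0.2848] [ 0.444 -0.167  0.262] [ 0.458 -0.153  0.292]
bar ((0.6647155284881592, -0.12795886397361755), (0.04960574954748154, 0.017926666885614395), 74.5761947631836)
tray ((0.520180881023407, -0.20342426002025604), (0.11190450936555862, 0.1694086492061615), 73.63917541503906) 219
```

```bash
cat >> h.py <<'E'
from scipy.spatial.transform import Rotation as Ro
PSI=np.radians(-14.3); C=np.array([.5457,-.2083])
def W(x,y,z):  # hopper frame (mm) -> world
    c,s=np.cos(PSI),np.sin(PSI)
    return [C[0]+(c*x-s*y)/1e3, C[1]+(s*x+c*y)/1e3, z/1e3]
def down(a): return (Ro.from_euler('z',a)*Ro.from_euler('x',np.pi)).as_quat()
def F():       # contact force in hopper axes
    return Ro.from_euler('z',-PSI).apply(r.current_contact_force())
def best(p,angs):
    o=[(abs(q-r.current_q()).max(),a) for a in angs if (q:=r.inverse_kinematics(p,down(a))) is not None]
    return min(o)[1]
def bar(th):   # bar centre, lever lean from +25deg (shut) to -40deg (open)
    g=np.radians(25)-th; return 50+110*np.sin(g),105,165+110*np.cos(g)
E
python3 - <<'E'
from h import *
r.set_gripper(.40,20)
p=r.current_tool_pos(); r.move_linear([p[0],p[1],.43],vel=.3)
x,y,z=bar(0)
hi=W(x,y,400); a=best(hi,[PSI+np.pi/2,PSI-np.pi/2]); print(a,r.inverse_kinematics(hi,down(a)))
r.move_to(hi,down(a))
r.move_linear(W(x,y,z+40),vel=.2)
shot('scene','s1'); print(r.current_t(),F(),r.current_opening())
E
```

```text
1.3212142437597074 [-0.26223393  0.5112139   1.05980927  0.          1.57056948 -0.01265185]
4.775 [ 0.29507454 -0.77410132 -0.46026688] 0.3967175247175512
```

View pics/s1.png

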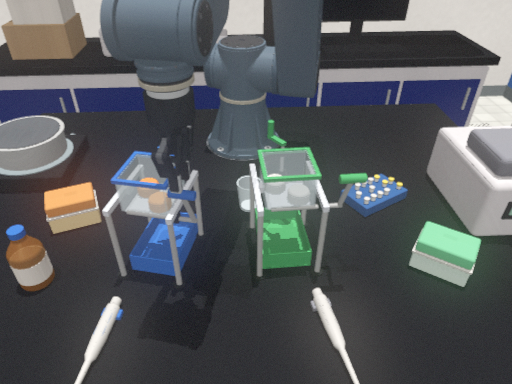

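The gripper stands over the blue bar near (172,165), and its nearer finger hides the bar. I'll lower it with force checks and then swing the lever open.

Run:
```python
from h import *
x,y,z=bar(0)
f0=F()
for dz in (28,20,14,9):
    r.move_linear(W(x,y,z+dz),vel=.1); f=F()-f0; print(dz,f.round(1))
    if abs(f[2])>6: print('contact'); raise SystemExit
for th in np.linspace(.1,1.1,11):
    x,y,z=bar(th); r.move_linear(W(x,y,z+9),vel=.12); f=F()-f0; print(round(th,2),f.round(1))
    if np.abs(f).max()>25: break
# remaining: push on -x until the stop is felt
for k in range(10):
    x-=2; r.move_linear(W(x,y,z+9),vel=.05); f=F()-f0; print(x,f.round(1))
    if np.abs(f).max()>10: break
r.sleep(.3); shot('scene','s2'); shot('top','t2'); print(r.current_t())
```

```text
28 [-0.6  1.   0.4]
20 [-0.5  0.5  0.4]
14 [ 0.3  1.3 -0.4]
9 [0.2 0.4 0.9]
0.1 [-0.1 -0.   0.3]
0.2 [0.3 1.6 0.3]
0.3 [-0.6  0.7  0.2]
0.4 [0.  0.9 1.2]
0.5 [0.4 0.3 1.2]
0.6 [-0.5  0.2  1.9]
0.7 [0.4 0.5 0.2]
0.8 [0.8 0.6 0.2]
0.9 [-0.5  1.1  0.8]
1.0 [-0.5  0.3  1.1]
1.1 [0.2 1.2 0.5]
-19.76111825107391 [1.1 0.7 0.4]
-21.76111825107391 [2.3 0.6 1.3]
-23.76111825107391 [2.4 0.1 1.7]
-25.76111825107391 [5.3 0.4 1.3]
-27.76111825107391 [8.4 1.3 4.4]
-29.76111825107391 [11.3  1.   7.5]
10.4417
```

View pics/s2.png

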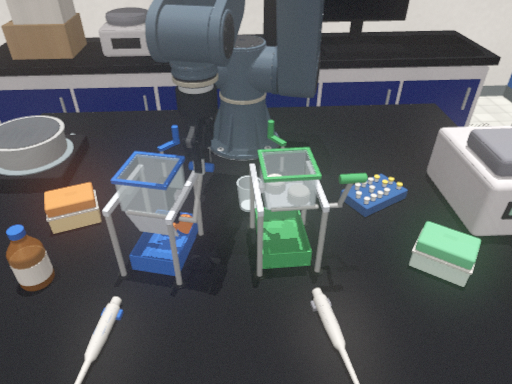

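The door hangs open, the bar is swung back to (205,165), and orange shows in the tray at (183,225). I'll check both caps by depth.

```bash
cat >> h.py <<'E'
def caps(n):
    d=shot(n); P=cloud(d); h=cv2.cvtColor(d['pixels'],cv2.COLOR_RGB2HSV)
    m=cv2.inRange(h,(5,140,90),(18,255,255)); q=P-np.array([C[0],C[1],0])
    q=Ro.from_euler('z',-PSI).apply(q.reshape(-1,3)).reshape(q.shape)
    m[(abs(q[...,0])>.12)|(abs(q[...,1])>.09)]=0
    N,l,s,ce=cv2.connectedComponentsWithStats(m)
    for i in range(1,N):
        if s[i,4]>8: print(n,s[i],np.median(q[l==i],0).round(3),q[l==i].min(0).round(3),q[l==i].max(0).round(3))
E
python3 -c "
from h import *
caps('scene');caps('top')"
```

```text
scene [182 215   8   2   9] [-0.091  0.027  0.049] [-0.095  0.017  0.047] [-0.087  0.035  0.053]
scene [174 222  18  11  90] [-0.073  0.028  0.027] [-0.079 -0.002  0.009] [-0.069  0.045  0.043]
```

View pics/t2.png

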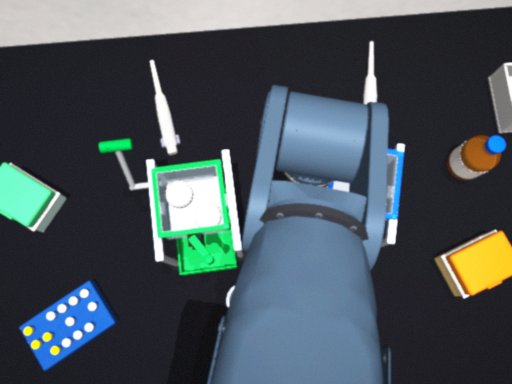

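The arm blocks the top view and only one cap is plainly visible. The door stays where it's left, so I'll lift off and look.

Run:
```python
from h import *
x,y,z=bar(1.1)
r.move_linear(W(x-5,y,z+9),vel=.1)
r.move_linear(W(x-5,y,400),vel=.25)
q=np.array(r.current_q()); q[0]+=.6; r.set_joints(q)
caps('scene');caps('top'); 
d=shot('top'); cv2.imwrite('pics/t3.png',cv2.resize(d['pixels'][110:290,250:450,::-1],None,fx=3,fy=3)); print(r.current_t())
```

```text
top [312 235  28  18 137] [-0.09   0.022  0.039] [-0.102 -0.005  0.015] [-0.066  0.05   0.053]
top [339 234   5  11  15] [-0.074 -0.007  0.029] [-0.109 -0.014  0.025] [-0.063  0.031  0.259]
12.9
```

View pics/t3.png

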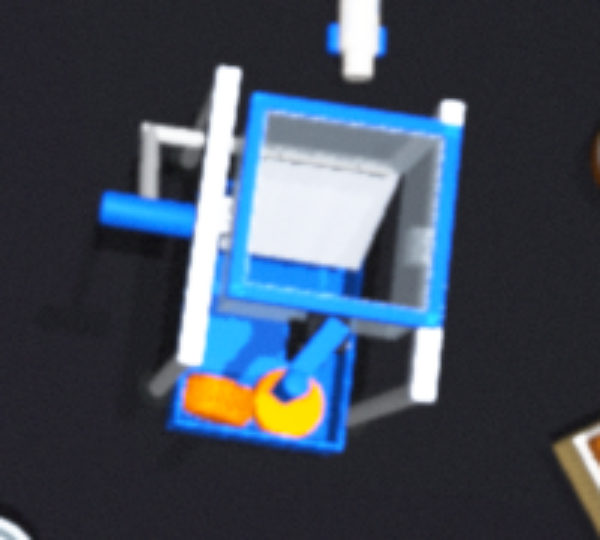

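Both caps lie in the tray, at crop positions (220,398) and (288,400). The door is empty and hangs open. Next I'll shut it.

Run:
```python
from h import *
q=np.array(r.current_q()); q[0]-=.6; r.set_joints(q)
x,y,z=bar(1.1); f0=F()
r.move_linear(W(x-3,y,z+25),vel=.25)
r.move_linear(W(x-3,y,z+9),vel=.1); print((F()-f0).round(1))
for th in np.linspace(1.0,0,9):
    x,y,z=bar(th); r.move_linear(W(x,y,z+9),vel=.12); f=F()-f0; print(round(th,2),f.round(1))
    if np.abs(f).max()>25: break
for k in range(14):
    x+=1.5; r.move_linear(W(x,y,z+9),vel=.05); f=F()-f0; print(x,f.round(1))
    if np.abs(f).max()>15: break
print(r.current_t())
```

```text
[ 0.2 -0.   0.7]
1.0 [-0.5  0.   0.6]
0.88 [-1.1  0.3  0.5]
0.75 [-0.9 -1.   1. ]
0.62 [-0.4  0.3 -0. ]
0.5 [ 0.3 -0.9  0.3]
0.38 [-0.4  0.4 -0.1]
0.25 [0.5 0.4 1. ]
0.12 [-0.3 -0.2 -0.1]
0.0 [ 0.4 -0.1  1.6]
97.98800879147694 [-2.2 -0.2  0.8]
99.48800879147694 [-2.   0.3  0.6]
100.98800879147694 [-2.4 -0.8  0.2]
102.48800879147694 [-1.4 -0.  -0.1]
103.98800879147694 [-4.7  0.1  1.3]
105.48800879147694 [-12.   -0.1   2.7]
106.98800879147694 [-17.8  -0.7   4. ]
19.2417
```

The shut stop was felt at 18 N. I'll back off, check the bar, and move above the pin.

Run:
```python
from h import *
x,y,z=bar(0)
r.move_linear(W(x+2,y,z+9),vel=.1)
r.move_linear(W(x+2,y,390),vel=.25)
hi=W(-106,20,360); a=best(hi,[PSI,PSI+np.pi,PSI-np.pi]); print(a)
r.move_to(hi,down(a))
d=shot('scene','s4'); P=cloud(d); h=cv2.cvtColor(d['pixels'],cv2.COLOR_RGB2HSV)
m=cv2.inRange(h,(100,110,50),(125,255,255))>0
g=P[m&(P[...,0]>.62)&(P[...,2]>.25)&(P[...,2]<.29)&(P[...,1]>-.2)]
print('bar',cv2.minAreaRect(g[:,:2].astype(np.float32)),'initial .6682 -.1307')
p=P[m&(P[...,0]<.49)&(P[...,2]>.262)&(P[...,2]<.295)&(P[...,0]>.4)]
print('pin',len(p),p.mean(0),'initial .4559 -.1626',r.current_t(),r.current_q())
```

```text
-0.24958208303518914
bar ((0.6686293482780457, -0.1312912255525589), (0.0488574281334877, 0.01654237136244774), 76.45990753173828) initial .6682 -.1307
pin 86 [ 0.45591863 -0.16263368  0.27832402] initial .4559 -.1626 21.4083 [-4.45861557e-01  1.19247109e-01  1.68261334e+00  3.92440111e-05
  1.34008323e+00  1.37300332e+00]
```

View pics/s4.png

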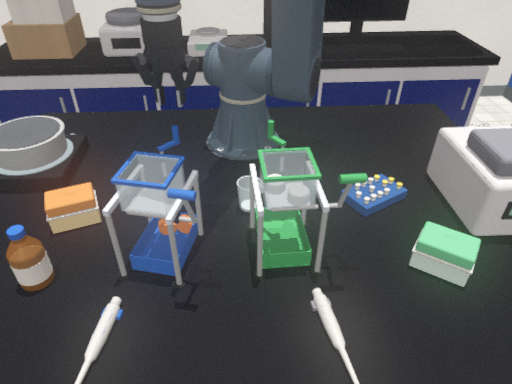

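The bar is back within 1 mm of its shut position, at (181,194). One cap shows in the tray at (180,225) and the pin is untouched at (176,133). I'll turn the latch now.

Run:
```python
from h import *
f0=F()
for z in (310,297,285):
    r.move_linear(W(-105,23,z),vel=.12); f=F()-f0; print(z,f.round(1))
    if abs(f[2])>6: print('contact'); raise SystemExit
y=23
while y>-55:
    y-=8 if y>-20 else 2
    r.move_linear(W(-105,y,285),vel=.1); f=F()-f0; print(y,f.round(1))
    if np.abs(f[:2]).max()>16: break
print(r.current_t())
```

```text
310 [-0.6 -0.1 -0.1]
297 [0.5 0.8 0.4]
285 [1.2 0.5 1. ]
15 [ 0.6 -0.4 -0.4]
7 [1.  1.  0.1]
-1 [ 0.2  1.  -0.3]
-9 [0.1 0.9 0.6]
-17 [-0.   1.   0.2]
-25 [ 0.  -0.1  0.1]
-27 [-0.   0.5  0. ]
-29 [ 0.5  1.2 -0.1]
-31 [0.9 1.6 0.7]
-33 [1.2 1.5 0.1]
-35 [2.3 3.3 1. ]
-37 [ 3.  13.5  1. ]
-39 [ 4.  23.1  2.4]
25.7333
```

The home stop was felt at y ≈ −36, as expected. I'll back off, lift clear and check.

Run:
```python
from h import *
r.move_linear(W(-105,-31,285),vel=.1)
r.move_linear(W(-105,-31,385),vel=.25)
q=np.array(r.current_q()); q[0]-=.5; r.set_joints(q)
d=shot('top'); cv2.imwrite('pics/t5.png',cv2.resize(d['pixels'][90:290,80:450,::-1],None,fx=2,fy=2))
for n in ('scene','top'):
    d=shot(n); P=cloud(d); h=cv2.cvtColor(d['pixels'],cv2.COLOR_RGB2HSV)
    m=cv2.inRange(h,(100,110,50),(125,255,255))>0
    g=P[m&(P[...,0]>.62)&(P[...,2]>.25)&(P[...,2]<.29)&(P[...,1]>-.2)]
    print('bar',cv2.minAreaRect(g[:,:2].astype(np.float32))[0])
    p=P[m&(P[...,0]<.49)&(P[...,2]>.265)&(P[...,2]<.295)&(P[...,0]>.4)]
    q=p-np.array([C[0],C[1],0]); print('pin',len(p),Ro.from_euler('z',-PSI).apply(q).mean(0))
print(r.current_t())
```

```text
bar (0.6680899262428284, -0.13069802522659302)
pin 76 [-0.09652736 -0.02404564  0.27954236]
bar (0.6644253730773926, -0.12800370156764984)
pin 105 [-0.10306777 -0.02128414  0.28490549]
27.6333
```

View pics/t5.png

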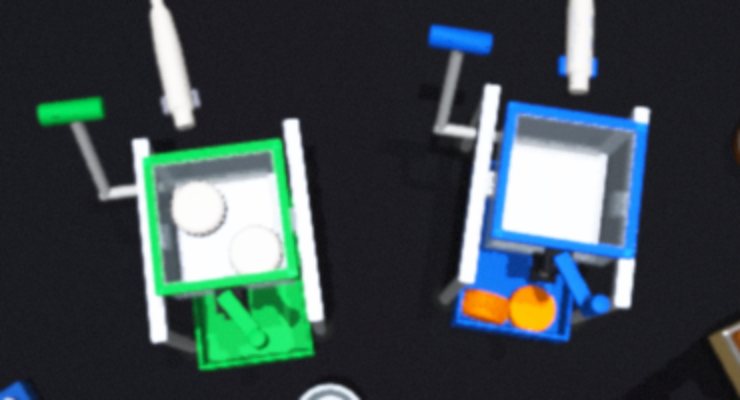

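The blue hopper is empty and its door shut, with the latch pin home at crop (600,303) and both caps in the tray at (485,305) and (532,308). The green hopper is untouched.

```bash
python3 -c "
from cell import r
print(r.hand_in(), r.current_t())"
```

```text
the job is handed in; nothing more can be done
the job is handed in; nothing more can be done
```

The job is handed in: both orange caps are in the blue tray, the trap door is fully shut, the blue latch is turned home to its stop, and the green hopper is still latched, at about 27.6 s of the 42 s allowed.

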